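# Close a two-part plaster mould in a one-hand bar clamp and keep it squeezed

## Task

Get the little two-part plaster mould ready for banding: stand the loose half upright on the clamp board between the open jaws, facing its partner with the side edges lined up, and let go of it. Then pump the one-hand clamp, squeezing its trigger towards its handle stroke by stroke, until the jaw has pushed the mould shut and presses on it; move the jaw only by the trigger, squeeze lightly because plaster chips, and leave the other things on the bench where they are. Finish while still holding the trigger squeezed against the handle with the gripper, the closed mould under the jaw's pressure, so that I can slip the bands on.

Things in the scene. Friction and masses are not known exactly. Their poses are not given: they have to be found in the camera images.
- board: Plywood clamp board fixed to the bench, 150 x 330 mm, top 15 mm above the bench. Origin on the bench under the clamp's bar. Own frame: y along the bar from the moving jaw (-y) to fixed jaw, trigger and handle (+y); x from the bar to the side where jaws and mould are; z up. It spans x -35..115, y -135..195 mm. Handle and trigger stick out to -x, over bare bench. Its yaw is that of the whole clamp.
- handle_back (a point): Centre of the pressing area on the outer (rear, +y) face of the black pistol handle, 51 mm above the bench, 76 mm from the bar. The handle does not move on the clamp: a bar 22 mm thick along y, 26 mm high (38 to 64 mm above the bench), sticking out to the board's -x from 24 to 126 mm beside the bar.
- trigger_front (a point): Centre of the pressing area on the outer (front, -y) face of the grey trigger blade, 51 mm above the bench, about 76 mm from the bar. The blade is 11 mm thick along y, 20 mm high, and sticks out to the board's -x from 20 to 108 mm beside the bar. From this face to handle_back (trigger, gap and handle) is 63 mm with the trigger out and 38 mm fully squeezed.
- trigger (a joint): Trigger angle: 0 out, 0.208 rad fully squeezed towards the handle (25 mm at the pressing area); a spring returns it (5 to 8 N there). Each squeeze catches the bar's teeth (4.8 mm apart) and draws the bar; let it all the way out to catch fresh teeth. A full stroke draws 9.6 mm. With the mould tight it stops part-way: the jaw then presses about 2 N per newton of squeeze over 7 N, less 10 N.
- bar_slide (a joint): How far the bar with the moving jaw has been drawn, m: the opening between the jaw pads is 0.140 minus this. Starts between 0 and 0.012; the mould is shut at about 0.060, after 5 to 7 full strokes from there. A slipping brake holds the bar when the trigger is let out, but with no more than 10 N of pressure. Plaster chips when pressed with more than 100 N.
- moving_pad (a point): Centre of the moving jaw's rubber pad face (60 mm wide in x, 34 mm high, facing +y), 51 mm above the bench, 70 mm to the jaw side of the bar. The jaw's arm reaches to 100 mm from the bar and 30 mm back from this face; its top is 68 mm above the bench.
- fixed_pad (a point): Centre of the fixed jaw's rubber pad face (same size, facing -y), 51 mm above the bench; it belongs to the clamp body by the trigger.
- moving_jaw: The moving jaw on the end of the bar (origin not on the jaw itself: see moving_pad).
- fixed_jaw: The fixed jaw on the clamp body (origin not on the jaw itself: see fixed_pad).
- toothed_bar: Steel bar with teeth carrying the moving jaw (origin not on its middle); not to be pushed by the robot. It runs along the board's y at x = 0, its centre line 51 mm above the bench, 20 mm wide, 8 mm high, in two wooden saddles. The whole clamp lies loose in them: it slides up to 25 mm along y either way (1 N friction), so it centres itself between two closing fingers; it cannot turn or lift.
- handle: The clamp's handle as a solid (see handle_back for where it is).
- trigger_blade: The trigger's blade as a solid (see trigger_front for where it is).
- half_fixed: Mould half already in the clamp: plaster block 64 mm (x) x 40 mm (y) x 76 mm high, about 0.2 kg, standing loose on the board with its back at the fixed jaw, in line with the board's axes. Origin at the centre of its underside; its mating face, with the half-round cavity, is on its -y side.
- half_loose: The other half, same size and weight, standing upright on the bench to the robot's right of the board, turned up to 0.5 rad. Origin at the centre of its underside; its mating face, with the cavity and three small knobs that enter sockets in the other half, is on its +y side and must face the other half. It can be gripped across its 40 mm thickness (y).
- half_fixed_face (a point): Centre of the mating face of the half in the clamp (38 mm above its underside).
- half_loose_face (a point): Centre of the mating face of the loose half (38 mm above its underside). When the mould is shut the two face centres coincide.
- jar_amber: Glaze jar, 62 mm wide, 105 mm tall (bystander). Origin under its centre.
- jar_clay: Glaze bottle, 58 mm wide, 130 mm tall (bystander). Origin under its centre.
- tub: Open plastic tub 110 x 180 x 60 mm (bystander). Origin under its centre.
- phone: Phone 75 x 150 x 10 mm lying flat (bystander). Origin under its centre.
- cutter: Round steel clay cutter, 52 mm wide, 22 mm tall (bystander). Origin under its centre.
- rib_tool: Wooden spatula 190 mm long lying flat along its x (bystander).
- beaker: White mug 80 mm wide, 85 mm tall (bystander). Origin under its centre.

How it is judged:
By the outcome, as a careful person would: the job done as asked, in the order asked, and still so for the second after the job is handed in, while the arm keeps its last pose, push and grip.
It also fails if it takes over 56 s, if anything falls off the work surface, if the arm or the gripper's body presses on something with over 40 N, if the wrist force passes 120 N, or if a joint passes its speed limit or range.

## Robot

A 6-joint arm with a two-finger parallel gripper is mounted at the origin on the work surface. World frame = base frame: x ahead of the robot, y to its left, z up, the work surface at z = 0. Lengths are in m, angles in rad, forces in N, time in s.
With the tool pointing down it reaches from about 0.275 to 0.75 m from the base axis. Payload 10.2 kg.
Tool frame: the origin (TCP) lies midway between the tips of the shut fingers; the grasp point (between the pads) lies 19 mm behind it (env.hold_point_z is the distance from the TCP to the grasp point, in m); z points along the fingers, y is the line along which they close (so a half turn about z gives the same grasp; the last joint's range is limited). The gripper opens to 85 mm and grips with 20 to 120 N. Pads are 22 mm wide; open, the fingers measure 114 mm over their backs; the gripper's body (76 mm by 85 mm) begins 54 mm behind the grasp point. The pads swing forward as they close: fully open they stand 13 mm farther back than shut.
Start: joints at [1.085, 0.313, 1.498, -0, 1.331, -0.223], TCP at [0.136, 0.507, 0.231] pointing down, gripper open.
Joint ranges: [-2.94, 2.94], [-0.97, 2.17], [0.19, 2.56], [-1.23, 4.37], [0.02, 3.11], [-2.88, 2.88]. Speed limits (rad/s): [2.39, 2.39, 3.01, 3.14, 3.14, 3.14].

## Interface

Orientations are given as a unit quaternion [x, y, z, w].
In Python, from bench import env, kinematics, monitor, eyes, job gives the robot as it stands. The module is installed in compiled form; this text tells all that it offers. Calls block until the motion is done:
- env.reach(position, orientation): joint-space move of the TCP to a pose.
- env.movel(position, velocity=0.15, frame=None, guard=None): straight line of the TCP; frame=None keeps the orientation; velocity is the mean speed in m/s. With guard (N) it stops when the force on the tool has changed by that much, and returns True; else False.
- env.set_joints(angles): joint-space move.
- env.release() and env.close_gripper(effort=None): open the fingers fully, or close them until they stop; effort is the grip in N (None keeps the last).
- env.hold(seconds).
- kinematics.ik(position, orientation): joint angles nearest the present ones, or None.
- monitor.sense(): the state.
- eyes.grab_frame(name): name is "scene" or "top"; returns a dict with "frame" (480x640x3 uint8, red, green, blue), "mtx" (3x3 intrinsics, pixels), "view" (4x4, takes a point from world to camera coordinates). Camera axes: x right, y down, z forward; pixel columns grow to the right and rows downward; lengths in m; the calibration is good to about 2 mm. A picture is of the moment at which its call begins. There is no depth.
A pose or a line that the arm cannot do raises env.MotionError and nothing moves.
- job.hand_in(): hands the job in; it is judged then, once.
The state is a dict: "clock": time; "joints": joint angles; "qvel": joint speeds; "joint_efforts": joint torques, N m; "position": TCP position; "ee_rot": TCP orientation; "contact_force": force on the tool from outside, world axes, zero at the start; "ft_torque": the same for the moment, N m; "finger_gap": opening from 0.0 (shut) to 1.0 (fully open); "gripper_force": force on a finger pad.
Only numpy, scipy, OpenCV 4.12 (cv2) and the standard library are available. Lean on these libraries where they do the work, as an engineer would, in place of code of your own. Each camera call takes 0.05 s, during which the arm holds its last target. There are 200 camera calls.

## Working session

There is one attempt and no reset: what is moved stays moved. The work goes in short steps, each a Python script; the robot and the scene stay as the last script left them, time stands still between calls to the robot, and variables do not carry over. Pictures are saved under pics/ and viewed, at most 10 in all, crops included, and the job is handed in when it is done.

```bash
mkdir -p pics; ls; python3 - <<'E'
from bench import env, kinematics, monitor, eyes, job
import cv2
for n in ("scene","top"):
    f=eyes.grab_frame(n); cv2.imwrite(f"pics/{n}0.png",f["frame"][:,:,::-1]); print(n,f["mtx"].tolist(),f["view"].round(4).tolist())
s=monitor.sense(); print(s)
E
```

```text
pics
scene [[435.7117319597843, 0.0, 324.5537326650586], [0.0, 435.7117319597843, 232.12243262070962], [0.0, 0.0, 1.0]] [[0.5773, 0.8165, 0.0084, -0.3945], [0.5485, -0.3802, -0.7447, -0.2036], [-0.6048, 0.4346, -0.6673, 1.4013], [0.0, 0.0, 0.0, 1.0]]
top [[466.57881164751905, 0.0, 314.85945231891105], [0.0, 466.57881164751905, 248.50968416039626], [0.0, 0.0, 1.0]] [[0.0215, -0.9995, -0.0248, 0.1071], [-0.9824, -0.0165, -0.186, 0.5321], [0.1855, 0.0283, -0.9822, 1.0076], [0.0, 0.0, 0.0, 1.0]]
{'clock': 0.1, 'joints': array([ 1.08460129e+00,  3.13373010e-01,  1.49835232e+00,  1.08736223e-06,
        1.33100639e+00, -2.23416575e-01]), 'qvel': array([-2.76017502e-06, -1.29886122e-03, -1.92215217e-03,  6.04842947e-05,
        3.83052586e-04, -3.76082232e-04]), 'joint_efforts': array([ 4.41084121e-03, -4.12904012e+01, -2.60137224e+01, -9.96874110e-05,
        3.09340052e-03, -7.33890670e-05]), 'position': array([0.13628675, 0.50676513, 0.23080638]), 'ee_rot': array([ 1.31011630e-01,  9.91380668e-01, -5.33877941e-04, -1.98356503e-04]), 'contact_force': array([-0.6956216 ,  0.05613792, -0.59006747]), 'ft_torque': array([-0.02216475,  0.01165215,  0.01478269]), 'gripper_force': 0.0, 'finger_gap': 1.00036598304058}
```

View pics/scene0.png

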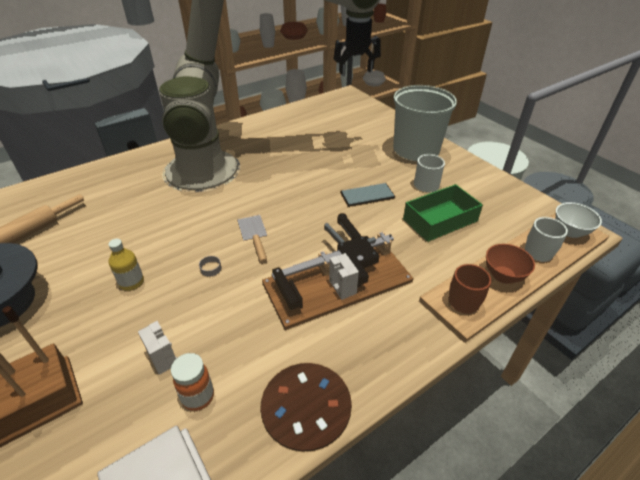

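View pics/top0.png

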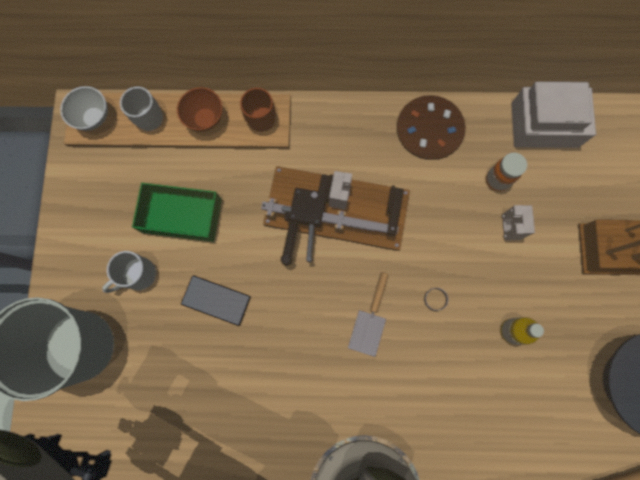

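The scene view shows the clamp board at about (340,285) and the loose half at (157,347). In the top view the board spans (265..410, 168..250), with the handle and trigger near (290..310, 245). The fixed half is at (340,188) and the loose half at (518,222), with its cavity facing left. I'll enlarge both.

```bash
cat > h.py <<'E'
import numpy as np, cv2
from bench import env, kinematics, monitor, eyes, job
def ray(f,uv,z):
    V=f["view"];R=V[:3,:3];c=-R.T@V[:3,3]
    d=R.T@np.linalg.inv(f["mtx"])@np.array([uv[0],uv[1],1.])
    return c+d*(z-c[2])/d[2]
def proj(f,p):
    q=f["view"][:3,:3]@np.asarray(p,float)+f["view"][:3,3];q=f["mtx"]@q;return q[:2]/q[2]
E
python3 - <<'E'
from h import *
f=eyes.grab_frame("top");im=f["frame"][:,:,::-1].copy()
a=cv2.resize(im[160:270,255:415],(800,550),interpolation=cv2.INTER_CUBIC)
b=cv2.resize(im[190:250,490:550],(480,480),interpolation=cv2.INTER_CUBIC)
cv2.imwrite("pics/a1.png",a);
g=eyes.grab_frame("scene")["frame"][:,:,::-1]
c=cv2.resize(g[315:385,130:190],(411,480),interpolation=cv2.INTER_CUBIC)
cv2.imwrite("pics/b1.png",cv2.resize(np.hstack([b,c]),(800,431)))
E
```

```text
(no output)
```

View pics/a1.png

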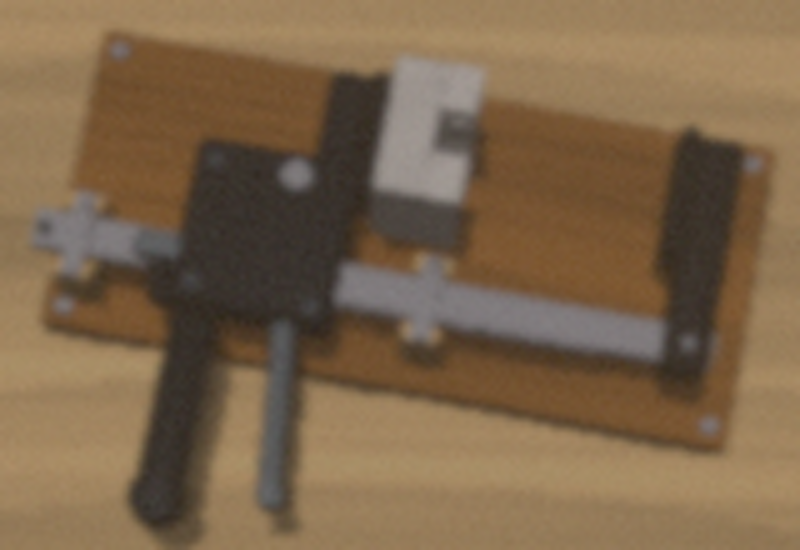

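View pics/b1.png

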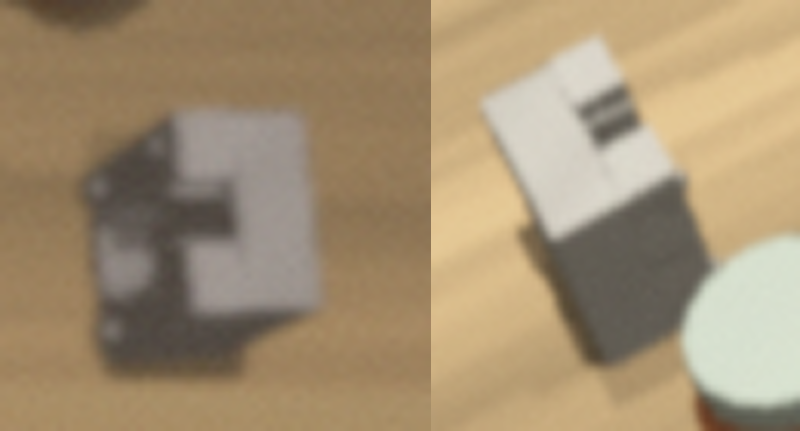

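Crop a1 gives board corners at (108,33), (773,148), (722,450) and (45,325). The fixed half's top face is (400,55)-(485,68)-(463,212)-(372,190), cavity to the right, with the trigger blade and handle below it. In b1 the loose half's top face is (178,108)-(303,112)-(320,308)-(190,314), with its cavity and knobs facing left, towards the partner.

```bash
python3 - <<'E'
from h import *
f=eyes.grab_frame("top");im=f["frame"]
A=lambda p:(255+(p[0]+.5)/5-.5,160+(p[1]+.5)/5-.5); B=lambda p:(490+p[0]/7.184-.4,190+p[1]/7.184-.4)
P=np.array([ray(f,A(p),.015) for p in [(108,33),(773,148),(722,450),(45,325)]]);print("board hand\n",P.round(4))
hsv=cv2.cvtColor(im,cv2.COLOR_RGB2HSV)
print("hsv board,table,plaster",hsv[178,300],hsv[165,350],hsv[215,525],hsv[182,338])
def poly(mask,z,seed):
    n,l,st,c=cv2.connectedComponentsWithStats(mask.astype(np.uint8));k=l[seed[1],seed[0]]
    cn=max(cv2.findContours((l==k).astype(np.uint8),cv2.RETR_EXTERNAL,cv2.CHAIN_APPROX_NONE)[0],key=cv2.contourArea)
    w=np.array([ray(f,p[0],z)[:2] for p in cn]);h=cv2.convexHull((w*1e4).astype(np.int32))
    r=cv2.minAreaRect((w*1e3).astype(np.float32));print(st[k],r)
    return cv2.boxPoints(r)/1e3
pl=(hsv[...,2]>135)&(hsv[...,1]<60)
print("loose",poly(pl,.076,(525,215)).round(4).tolist());print("fixed",poly(pl,.091,(338,182)).round(4).tolist())
for nm,z,pts in(("loose",.076,[B(p) for p in[(178,108),(303,112),(320,308),(190,314)]]),("fixed",.091,[A(p) for p in[(400,55),(485,68),(463,212),(372,190)]])):
    Q=np.array([ray(f,p,z) for p in pts])[:,:2];print(nm,Q.round(4).tolist(),Q.mean(0),[np.linalg.norm(Q[i]-Q[i-1]).round(4) for i in range(4)])
# scene: loose top plaster too
f=eyes.grab_frame("scene");C=lambda p:(130+(p[0]-431)/.898/6.85-.4,315+p[1]/.898/6.857-.4)
Q=np.array([ray(f,C(p),.076)[:2] for p in[(482,102),(600,37),(680,178),(552,240)]]);print("loose scene",Q.round(4).tolist(),Q.mean(0))
E
```

```text
board hand
 [[ 0.7392  0.2169  0.015 ]
 [ 0.6851 -0.1044  0.015 ]
 [ 0.5376 -0.0784  0.015 ]
 [ 0.5926  0.2415  0.015 ]]
hsv board,table,plaster [ 16 145 118] [ 16 104 162] [ 15  23 157] [ 13  23 155]
[515 205  20  28 422] ((601.02392578125, -346.38201904296875), (61.71127700805664, 38.82535934448242), 0.9111160635948181)
loose [[0.5698999762535095, -0.32749998569488525], [0.5705000162124634, -0.36629998683929443], [0.6322000026702881, -0.3652999997138977], [0.631600022315979, -0.3264999985694885]]
[331 171  21  29 382] ((667.7631225585938, 61.23603820800781), (39.883148193359375, 62.82025146484375), 81.52088928222656)
fixed [[0.6338000297546387, 0.04610000178217888], [0.695900022983551, 0.03689999878406525], [0.7017999887466431, 0.0763000026345253], [0.6395999789237976, 0.08560000360012054]]
loose [[0.6324, -0.3265], [0.6317, -0.3648], [0.5694, -0.366], [0.5669, -0.3264]] [ 0.60009902 -0.34591799] [np.float64(0.0655), np.float64(0.0383), np.float64(0.0623), np.float64(0.0396)]
fixed [[0.7017, 0.0755], [0.6961, 0.0373], [0.6288, 0.0466], [0.6384, 0.0871]] [0.66623893 0.06162526] [np.float64(0.0644), np.float64(0.0387), np.float64(0.0679), np.float64(0.0417)]
loose scene [[0.5716, -0.3656], [0.5683, -0.3266], [0.6343, -0.3247], [0.6333, -0.3641]] [ 0.60190236 -0.34526285]
```

```bash
cat >> h.py <<'E'
from scipy.spatial.transform import Rotation as Rn
YAW=-.168; O=np.array([.5941,.0460])
X=np.array([np.cos(YAW),np.sin(YAW)]);Y=np.array([-X[1],X[0]])
def b2w(x,y,z): return np.r_[O+x*X+y*Y,z]
def w2b(p): d=np.asarray(p)[:2]-O; return np.array([d@X,d@Y])
def quat(th):  # tool down, tool y along heading th
    a=(th+np.pi/2)/2; return np.array([np.cos(a),np.sin(a),0,0])
E
python3 - <<'E'
from h import *
f=eyes.grab_frame("top");A=lambda p:(255+(p[0]+.5)/5-.5,160+(p[1]+.5)/5-.5)
for uv in((513,165),(536,331)): print("jar lid",[ray(f,uv,z)[:2].round(3) for z in(.105,.13)])
hsv=cv2.cvtColor(f["frame"],cv2.COLOR_RGB2HSV)
for nm,z,pts in(("handle_top edges",.064,[(133,490),(177,490),(172,330),(213,330)]),("trig top edges",.061,[(258,490),(285,490),(273,330),(295,330)]),("fix pad top",.068,[(383,80),(322,190)]),("mov pad",.068,[(682,140),(660,265)]),("mov arm back",.068,[(742,145),(703,345)])):
    print(nm,[w2b(ray(f,A(p),z)).round(4).tolist() for p in pts])
for th in(0.01,0.01+np.pi,0.01-np.pi):
    q=kinematics.ik([.6015,-.346,.2],quat(th));print("loose",th,None if q is None else q.round(2))
for t in(YAW,YAW+np.pi,YAW-np.pi):
    q=kinematics.ik(b2w(.07,-.025,.2),quat(t));print("place",t,None if q is None else q.round(2))
    q=kinematics.ik(b2w(-.076,.1,.2),quat(t+np.pi/2));print("clamp",None if q is None else q.round(2))
print(monitor.sense()["clock"])
E
```

```text
jar lid [array([ 0.714, -0.317]), array([ 0.705, -0.307])]
jar lid [array([ 0.355, -0.343]), array([ 0.354, -0.332])]
handle_top edges [[-0.1116, 0.129], [-0.108, 0.1096], [-0.0363, 0.1264], [-0.0329, 0.1081]]
trig top edges [[-0.1008, 0.0742], [-0.0986, 0.0623], [-0.0273, 0.0816], [-0.0254, 0.0718]]
fix pad top [[0.0963, 0.0538], [0.0396, 0.0715]]
mov pad [[0.0926, -0.0855], [0.0326, -0.0851]]
mov arm back [[0.0951, -0.1127], [-0.0005, -0.1099]]
loose 0.01 [-0.69  0.73  0.93 -0.    1.48 -0.7 ]
loose 3.151592653589793 [-0.69  0.73  0.93 -0.    1.48  2.44]
loose -3.1315926535897933 [-0.69  0.73  0.93 -0.    1.48  2.44]
place -0.168 [-0.16  0.64  1.08 -0.    1.42  0.01]
clamp [ 0.08  0.41  1.44 -0.    1.29 -1.33]
place 2.973592653589793 None
clamp [ 0.08  0.41  1.44 -0.    1.29  1.81]
place -3.3095926535897933 None
clamp [ 0.08  0.41  1.44 -0.    1.29  1.81]
0.35
```

```bash
python3 - <<'E'
from h import *
q=quat(.01); c=[.6015,-.346]
env.reach([*c,.16],q); print(monitor.sense()["clock"])
print(env.movel([*c,.033],velocity=.15,guard=8), monitor.sense()["contact_force"])
env.close_gripper(30); s=monitor.sense(); print(s["finger_gap"],s["gripper_force"],s["clock"],s["contact_force"])
env.movel([*c,.19],velocity=.2)
f=eyes.grab_frame("top");cv2.imwrite("pics/c1.png",cv2.resize(f["frame"][120:300,400:640,::-1],(640,480)))
p=b2w(.0696,-.025,.19); env.reach(p,quat(YAW)); s=monitor.sense();print(s["clock"],s["finger_gap"])
E
```

```text
3.75
False [ 0.15910627 -0.35965461  0.58891285]
0.7414006930298871 34.53788101673126 5.075 [-0.47030645  0.1473842   5.59771642]
7.4083 0.7457984926316146
```

View pics/c1.png

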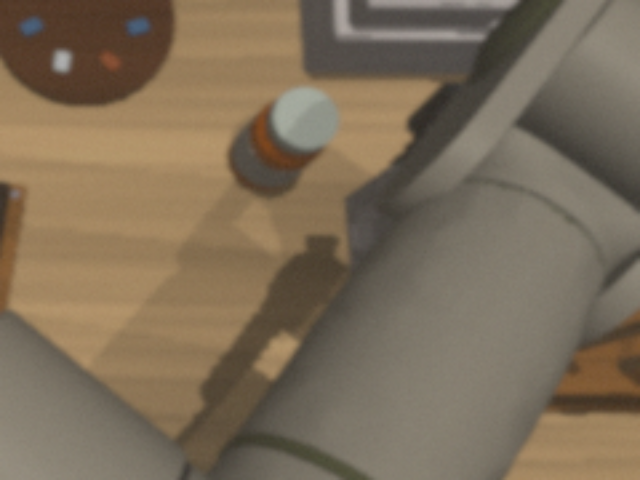

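The arm is lifted at right, with the plaster edge visible at about (370,220) between the fingers, and the jar still stands at (290,140). The half is held (gap about 63 mm), so I'll place it.

```bash
python3 - <<'E'
from h import *
p=b2w(.0696,-.025,.056); env.movel(p,velocity=.15)
s0=monitor.sense()["contact_force"]
p[2]=.042; g=env.movel(p,velocity=.03,guard=5); s=monitor.sense();print(g,s["position"],w2b(s["position"]),s["contact_force"]-s0,s["clock"])
env.release(); s=monitor.sense(); print(s["clock"],s["contact_force"])
p=s["position"].copy();p[2]=.2;env.movel(p,velocity=.25)
env.reach(b2w(-.076,.0965,.2),quat(YAW+np.pi/2)-0)
f=eyes.grab_frame("top");g=eyes.grab_frame("scene");print(monitor.sense()["clock"])
a=cv2.resize(f["frame"][160:270,255:415,::-1],(640,440),interpolation=cv2.INTER_CUBIC)
cv2.imwrite("pics/d_top.png",a);np.save("top.npy",f["frame"]);np.save("scn.npy",g["frame"])
b=cv2.resize(g["frame"][200:330,250:420,::-1],(680,520),interpolation=cv2.INTER_CUBIC);cv2.imwrite("pics/d_scene.png",b)
E
```

```text
True [0.65909744 0.00968443 0.04879702] [ 0.07015471 -0.02493601] [1.65269258e-03 1.98591452e+00 6.61329920e+00] 8.8
9.15 [-0.40922779  1.06732585 -0.08711677]
11.225
```

View pics/d_top.png

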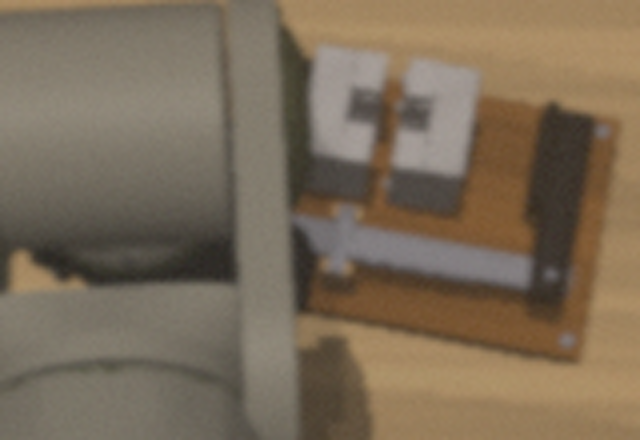

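View pics/d_scene.png

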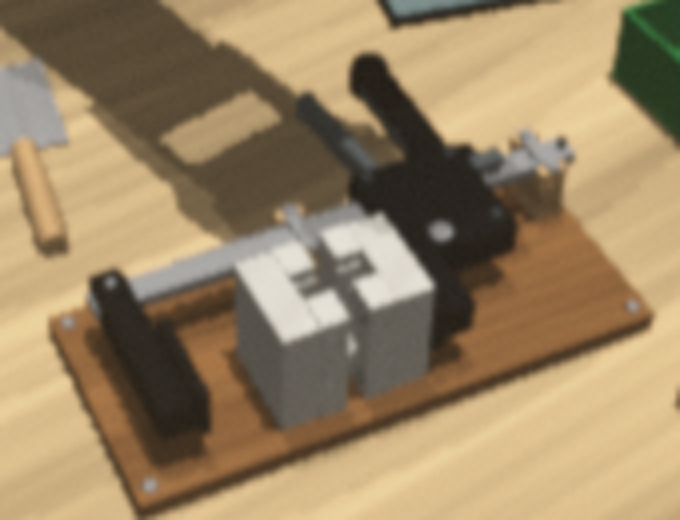

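Both halves stand facing each other with a gap of about 10 mm: tops at (350,100) and (437,115) in the top view, upright in the scene view at (290,320) and (385,300). Next I'll check the lateral offset numerically.

```bash
python3 - <<'E'
from h import *
for n,fn in(("top","top.npy"),("scene","scn.npy")):
    f=eyes.grab_frame(n);im=np.load(fn);hsv=cv2.cvtColor(im,cv2.COLOR_RGB2HSV)
    m=((hsv[...,2]>(135 if n=="top" else 165))&(hsv[...,1]<60)).astype(np.uint8)
    if n=="scene": m=cv2.erode(m,np.ones((2,2)))
    _,l,st,c=cv2.connectedComponentsWithStats(m)
    for k in range(1,len(st)):
        w=w2b(ray(f,c[k],.091))
        if st[k][4]<80 or not(-.1<w[1]<.12 and .02<w[0]<.12): continue
        cn=cv2.findContours((l==k).astype(np.uint8),0,cv2.CHAIN_APPROX_NONE)[0][0]
        P=np.array([w2b(ray(f,p[0],.091)) for p in cn]);r=cv2.minAreaRect((P*1e3).astype(np.float32))
        print(n,st[k][4],"ctr mm",np.round(r[0],1),"size",np.round(r[1],1),"ang",round(r[2],1))
E
```

```text
top 356 ctr mm [70.1 27.3] size [62.8 39.9] ang 1.1
top 408 ctr mm [ 71.5 -24.6] size [63.  41.4] ang 1.8
scene 268 ctr mm [70.9 28. ] size [35.1 63. ] ang 89.6
scene 435 ctr mm [ 64.8 -52.1] size [95.5 74.7] ang 86.3
```

```bash
cat > al.py <<'E'
from h import *
def edges(f,im,y,z=.091):
    """board-x of the two lateral edges of a block top along the line y (half-level crossings)"""
    g=cv2.GaussianBlur(im[...,2],(0,0),.6).astype(np.float32); xs=np.arange(.02,.125,.0005)   # blue: plaster vs wood
    uv=np.array([proj(f,b2w(x,y,z)) for x in xs],np.float32)
    v=cv2.remap(g,uv[:,:1],uv[:,1:],cv2.INTER_LINEAR).ravel()
    hi=np.median(v[80:120]); i=100
    a=i
    while v[a]>.5*(hi+v[max(a-16,0):a].min()) and a>17: a-=1
    b=i
    while v[b]>.5*(hi+v[b:b+16].min()) and b<190: b+=1
    return xs[a]*1e3,xs[b]*1e3
def report(f,im,ys):
    for nm,r in ys.items():
        E=np.array([edges(f,im,y) for y in r]); print(nm,E.round(1).tolist(),"mid",E.mean().round(2))
E
python3 - <<'E'
from al import *
f=eyes.grab_frame("top");report(f,np.load("top.npy"),{"fixed":[.024,.030,.036],"loose":[-.021,-.027,-.033,-.039]})
f=eyes.grab_frame("scene");report(f,np.load("scn.npy"),{"fixed":[.024,.030,.036],"loose":[-.021,-.027,-.033,-.039]})
E
```

```text
fixed [[70.0, 70.0], [68.5, 76.5], [39.0, 76.0]] mid 66.67
loose [[70.0, 70.0], [70.0, 71.0], [69.5, 78.0], [61.0, 84.5]] mid 71.75
fixed [[70.0, 70.0], [62.0, 74.5], [70.0, 76.0]] mid 70.42
loose [[66.0, 72.5], [70.0, 75.0], [70.0, 78.0], [56.0, 81.5]] mid 71.13
```

```bash
python3 - <<'E'
s=open("al.py").read()
i=s.index("    hi=np.median");j=s.index("def report")
s=s[:i]+'''    n=len(v); hi=np.percentile(v,70); a=b=n//2
    lo1,lo2=v[:n//2].min(),v[n//2:].min()
    a=max(k for k in range(45) if v[k]<.5*(hi+lo1)); b=min(k for k in range(n-55,n) if v[k]<.5*(hi+lo2))
    return xs[a]*1e3,xs[b]*1e3
'''+s[j:]
open("al.py","w").write(s)
E
python3 - <<'E'
from al import *
for n,fn in(("top","top.npy"),("scene","scn.npy")):
    f=eyes.grab_frame(n);print(n)
    for nm,r in {"fixed":[.024,.030,.034,.038],"loose":[-.026,-.030,-.034,-.038]}.items():
        try: report(f,np.load(fn),{nm:r})
        except Exception as e: print(nm,e)
E
```

```text
top
fixed [[36.5, 102.5], [38.0, 102.0], [38.5, 101.5], [39.5, 101.5]] mid 70.0
loose [[38.5, 102.5], [38.5, 102.5], [38.5, 102.5], [38.5, 102.5]] mid 70.5
scene
fixed [[29.0, 102.5], [32.0, 103.0], [35.0, 104.0], [38.0, 105.0]] mid 68.56
loose [[26.5, 103.5], [26.5, 104.0], [26.5, 103.5], [27.0, 103.5]] mid 65.13
```

The offset is at most about 1 mm, so it's lined up. On to pumping.

```bash
python3 - <<'E'
from h import *
p=b2w(-.076,.0965,.027)
print(env.movel(p,velocity=.15,guard=8)); s=monitor.sense();print(s["clock"],s["contact_force"].round(2),s["position"].round(3))
for i in range(2):
    env.close_gripper(22); s=monitor.sense();print("c",round(s["clock"],2),round(s["finger_gap"]*85,1),s["gripper_force"],s["contact_force"].round(1))
    env.hold(.1);s=monitor.sense();print("h",round(s["finger_gap"]*85,1),s["gripper_force"])
    env.release(); s=monitor.sense();print("r",round(s["clock"],2),round(s["finger_gap"]*85,1))
f=eyes.grab_frame("scene");b=cv2.resize(f["frame"][200:330,250:420,::-1],(680,520),interpolation=cv2.INTER_CUBIC);cv2.imwrite("pics/e.png",b)
E
```

```text
False
12.825 [0.7  0.66 0.27] [0.536 0.154 0.028]
c 13.32 38.1 21.874616201967 [-5.   2.1 18.7]
h 38.0 21.865513483062387
r 13.94 85.5
c 14.43 38.1 23.515838887542486 [-6.   1.7 17.6]
h 37.8 23.518773028627038
r 15.06 84.9
```

View pics/e.png

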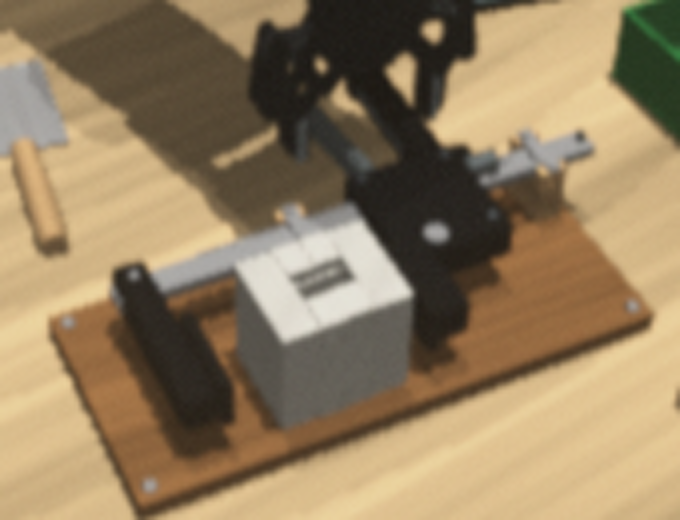

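The scene view shows the mould faces already touching at about (325,280), edges flush. The clamp slid a little as it centred itself and carried the fixed half along. The moving jaw at (170,350) has advanced but still stands clear, so I'll keep pumping until a stroke stops part-way.

```bash
python3 - <<'E'
from h import *
for i in range(6):
    env.close_gripper(22); env.hold(.15); s=monitor.sense();g=s["finger_gap"]*85;print(i,round(s["clock"],2),round(g,1),s["gripper_force"],s["contact_force"].round(1))
    if g>39.5: break
    if i<5: env.release(); env.hold(.15)
f=eyes.grab_frame("scene");t=eyes.grab_frame("top")
a=cv2.resize(f["frame"][200:330,250:420,::-1],(520,398),interpolation=cv2.INTER_CUBIC);b=cv2.resize(t["frame"][160:270,315:415,::-1],(280,308),interpolation=cv2.INTER_CUBIC)
c=np.zeros((398,800,3),np.uint8);c[:,:520]=a;c[:308,520:]=b;cv2.imwrite("pics/f.png",c)
E
```

```text
0 15.75 38.3 23.523274138569832 [-5.   1.8 17.8]
1 17.07 38.2 22.635257793590426 [-5.7  2.1 17.9]
2 18.38 38.2 22.37668982706964 [-5.1  2.  18.4]
3 19.71 38.2 22.743481183424592 [-4.6  3.  17.9]
4 20.93 57.6 21.40902549494058 [-2.2  2.2  8.4]
```

View pics/f.png

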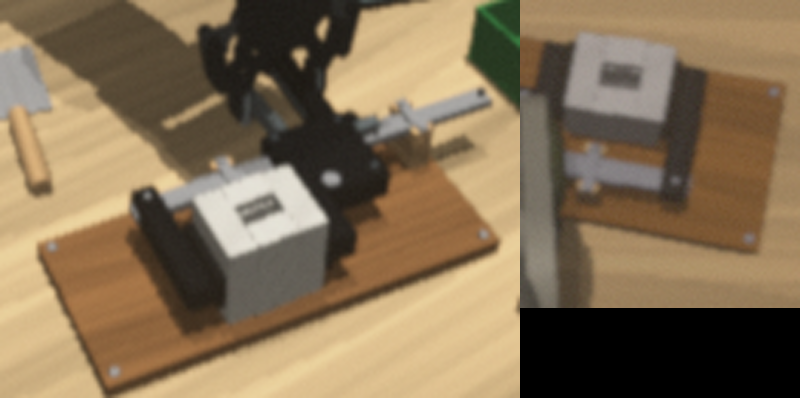

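The mould is shut, with its two halves flush at about (260,240) in the scene view, and clasped between both jaws in the top inset at (620,90). The stroke stopped part-way, so it's tight. I'll firm the squeeze slightly and hand in.

```bash
python3 - <<'E'
from h import *
env.close_gripper(30); env.hold(.5); s=monitor.sense();print(s["clock"],s["finger_gap"]*85,s["gripper_force"],s["contact_force"].round(1))
print(job.hand_in())
E
```

```text
21.75 56.444888978656614 29.15815444313921 [-3.6  2.6 10.7]
the job is handed in; nothing more can be done
None
```

The mould is shut with its edges lined up to about 1 mm. The gripper is still holding the trigger at about 29 N, roughly 40 N at the jaw by your formula, and I handed the job in at about 22 s; on the first strokes the clamp slid and its fixed jaw, not the moving one, closed the gap between the halves.

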